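# Open the latched parts chest in the engine shop

### The job

Open the green parts chest: gently press the round release button on the lid's latch until the T-handle pops out, then turn the handle counter-clockwise (seen from above) about a quarter turn to its stop, and raise the lid until its front edge stands a good hand's width (about 9 cm) up. Let go and leave it standing open, with the handle out and turned, and the things around the chest undisturbed.

Things in the scene. Friction and masses are not known exactly. Their poses are not given: they have to be found in the camera images.
- chest: Fixed green steel chest, 280 mm deep (x) by 300 mm wide (y) by 130 mm high without its lid. Origin: centre of its underside; its front faces its own -x, its z is up. It does not move.
- lid (a joint): Hinged lid of the chest, rad: 0 shut, grows as the front edge rises, up to 1.3. A stiff hinge: it stays where it is left. When unlatched it takes about 12 to 15 N of upward pull at the handle to raise. Latched, it does not open. The lid's panel is 8 mm thick.
- lid_hinge (a point): Middle of the lid's hinge line, on the rear (own +x) top rim of the chest, 130 mm above the table; the hinge line runs along the chest's y. Axes turn with the lid.
- lid_front (a point): Middle of the lid's front top edge, 282 mm in front of the hinge line.
- latch_plate: Bare steel latch casting on the lid, 120 mm (x) by 163 mm (y, from -59 to +104 mm) by 18 mm high, with a slot along x for the T-handle. Origin: on the lid's upper face (138 mm above the table when shut), on the handle's axis, 190 mm in front of the hinge line; axes as the chest's, tilting with the lid. It includes the button. More than 20 N on it or the button dents it.
- button_seat (a point): Centre of the button's hole in the casting's top, 80 mm to +y of the handle's axis, 156 mm above the table. The dark steel button, 24 mm across, goes straight down. Its top stands 10 to 26 mm above this point, not measured: feel for it. It starts at 3 N, rises to 5 or 6 N about 5 mm down, then drops by 2 N as it frees the handle; hard stop 7 mm down. It springs back.
- handle (a joint): How far the T-handle has come out along its stem, m: 0 lying in its slot, 0.030 popped out. A spring of 6 N in, 3 N out pushes it out by itself once the button is released by pressing; it cannot be pulled out or turned otherwise, and it does not re-latch.
- t_bar (a point): Centre of the T-handle's grip bar: dark steel round bar, 14 mm thick, 90 mm long, on a 12 mm stem in its middle. In: bar along the plate's x, its centre 6 mm below the casting's upper face. Out: its centre 24 mm above that face, so 17 mm free below the bar. Axes: x along the bar, z along the stem.
- spindle (a joint): Turn of the T-handle, rad: 0 latched (bar along the plate's x), grows counter-clockwise seen from above to the stop at 1.45 (bar nearly along the hinge line). Stiff, 0.2 to 0.25 N m all the way, stays where it is left. The latch tongue clears its strike at about 0.9.
- liner_a: Bystander: steel cylinder liner, upright tube 90 mm across, 130 mm high. Origin: centre of its underside.
- liner_b: Bystander: the second, equal liner. Origin: centre of its underside.
- spanner: Bystander: spanner lying on the bench, about 180 mm long. Origin: underside.
- rod_cap: Bystander: steel bearing cap, 70 x 28 x 34 mm. Origin: centre of its underside.

How it is judged:
By the outcome, as a careful person would: the job done as asked, in the order asked, and still so for the second after the job is handed in, with the robot touching nothing.
It also fails if it takes over 56 s, if anything falls off the work surface, if the arm or the gripper's body presses on something with over 40 N, if the wrist force passes 120 N, or if a joint passes its speed limit or range.

### The arm

A 6-joint arm with a two-finger parallel gripper is mounted at the origin on the work surface. World frame = base frame: x ahead of the robot, y to its left, z up, the work surface at z = 0. Lengths are in m, angles in degrees, forces in N, time in s.
With the tool pointing down it reaches from about 0.4 to 0.825 m from the base axis. Payload 7 kg.
Tool frame: the origin (TCP) lies at the very end of the fingers, on their centre line; the grasp point (between the pads) lies tcp_to_grasp behind it (tcp_to_grasp is the distance from the TCP to the grasp point, in m); x points along the fingers, y is the direction in which the jaws open and shut, and the axes are right-handed (so a half turn about x gives the same grasp; the last joint's range is limited). The gripper opens to 88 mm and grips with 3 to 60 N. Pads are 19 mm wide; open, the fingers measure 130 mm over their backs; the gripper's body (78 mm by 193 mm) begins 47 mm behind the grasp point.
Start: joints at [80.334, 20.546, 0.682, 0, -70.136, -16.507], TCP at [0.298, 0.606, 0.227] pointing down, gripper open.
Joint ranges: [-176.03, 176.03], [-82.01, 121.73], [-58.28, 71.71], [-173.87, 95.51], [-174.79, -0.11], [-173.66, 173.66]. Speed limits (degrees/s): [136.94, 136.94, 172.46, 180, 180, 180].

### API

Orientations are given as [roll, pitch, yaw] about the fixed x, y, z axes, in that order (R = Rz(yaw) Ry(pitch) Rx(roll)).
In Python, from plant import * gives the robot as it stands. The module is installed in compiled form; this text tells all that it offers.
- The arm moves only by the shell command python3 -m pendant 'ROWS'. ROWS is JSON, a list of rows, each an object with "claw": the finger opening in mm, from 0 to 87.6; "linear": the shift along the tool's x, y, z in mm, a list of three; "twist": the turn about the tool's x in rad. In form: [{"claw": claw, "linear": [tx, ty, tz], "twist": twist}, ...]. A call has exactly 10 rows; each row shifts and turns the commanded pose from where the row before left it, along the tool's axes as they then stand; what a row does not reach is not made up. A row lasts 1/12 s, in which the tool goes at most 41.7 mm and 7.16 degrees, less where a joint would pass 70% of its speed; a pose out of reach is approached as far as the arm can. A call with a gripper value outside its range is refused whole. The fingers move at their own pace and stop on an object; the grip force is fixed at half the most. Time passes only in rows, so rows that do not move let the fingers close, or fill a call up. It gives the time, the measured TCP pose, the force and the opening at its end, in the units of the state.
- get_obs(): the state, without advancing time (a new reading comes with each control period).
- snapshot(name): name is "scene" or "side" or "wrist"; returns (picture, depth): 384x512x3 uint8, red, green, blue; 384x512 float32, m along the optical axis (not along the pixel's ray), 0 where there is no reading.
- camera_params(name): a dict with "fx", "fy", "cx", "cy" (pixels), "k1" (the pictures are not rectified: a ray, as slopes to the right and down, at radius r is drawn at 1 + k1 r^2 times it, then the intrinsics apply), "rvec" (rotation vector, rad) and "tvec" (3), from world to camera coordinates, as OpenCV has them. Camera axes: x right, y down, z forward; pixel columns grow to the right and rows downward; lengths in m; the calibration is good to about 2 mm. A picture is of the moment at which its call begins: read the wrist's pose just before it. camera_params takes no time and is no camera call; for the wrist camera it gives the pose at the moment of the call.
- close_job(): hands the job in, once; it reports no verdict.
Trained networks look in the newest picture that a camera, given by its name, has taken for a name from the list of things; names that differ only in an ending like _2 or _b are one class to them, and where a whole thing is asked for, a point or a joint stands for the part that bears it (a point fixed in the world has none). Each returns a list of dicts, best first, with "confidence" (0 to 1); they miss things now and then, are a little off and sometimes report something else, mostly with a low value. They report only what shows in the picture. A call takes as long as a camera call.
- boxes_of(camera, target): "xy" ([column, row] in pixels, amid what is visible of it).
The state is a dict: "clock": time; "joint_pos": joint angles; "qvel": joint speeds; "tau": joint torques, N m; "tool_pos": TCP position; "orientation": TCP orientation; "force": force on the tool from outside, world axes, zero at the start; "moment": the same for the moment, N m; "opening": finger opening in m.
Only numpy, scipy, OpenCV 4.12 (cv2) and the standard library are available. Lean on these libraries where they do the work, as an engineer would, in place of code of your own. Each camera call takes 0.05 s, during which the arm holds its last target. There are 200 camera calls.

## Working session

There is one attempt and no reset: what is moved stays moved. The work goes in short steps, Python scripts to look and compute and a shell command to move; the robot and the scene stay as the last step left them, time stands still between calls to the robot, and variables do not carry over. Pictures are saved under pics/ and viewed, about 8 in all and at most 12, crops included, and the job is handed in when it is done.

```bash
mkdir -p pics; cat > h.py <<'E'
from plant import *
import numpy as np, cv2
from scipy.spatial.transform import Rotation as R
def cam(n):
    p=camera_params(n); return p,R.from_rotvec(np.ravel(p["rvec"])).as_matrix(),np.ravel(p["tvec"])
def ray(n,uv,c=None):
    p,Rm,t=c or cam(n); d=np.array([(uv[0]-p["cx"])/p["fx"],(uv[1]-p["cy"])/p["fy"]]); s=d.copy()
    for _ in range(20): s=d/(1+p["k1"]*(s@s))
    return -Rm.T@t, Rm.T@np.array([s[0],s[1],1.])   # scale = depth
def at(n,uv,depth,c=None):
    o,d=ray(n,uv,c); return o+d*depth
def atz(n,uv,z,c=None):
    o,d=ray(n,uv,c); return o+d*(z-o[2])/d[2]
def proj(n,P,c=None):
    p,Rm,t=c or cam(n); q=Rm@np.asarray(P)+t; s=q[:2]/q[2]; s=s*(1+p["k1"]*(s@s))
    return s*[p["fx"],p["fy"]]+[p["cx"],p["cy"]]
def shot(n,f):
    c=cam(n); a,d=snapshot(n); cv2.imwrite("pics/"+f,a[:,:,::-1]); np.save("pics/"+f+".npy",d); return c,a,d
E
python3 - <<'E'
from h import *
np.set_printoptions(precision=4,suppress=True)
ims=[]
for n in ["scene","side"]:
    c,a,d=shot(n,n+"0.png"); ims.append(a)
    for t in ["chest","latch_plate","button_seat","t_bar","lid_hinge","lid_front","liner_a","spanner","rod_cap"]:
        for r in boxes_of(n,t)[:2]:
            u=np.array(r["xy"]); z=d[int(round(u[1])),int(round(u[0]))]
            print(n,t,u,round(r["confidence"],2),at(n,u,z,c) if z>0 else None)
cv2.imwrite("pics/both.png",cv2.resize(np.hstack(ims)[:,:,::-1],(800,300),interpolation=cv2.INTER_AREA))
print(get_obs())
E
```

```text
scene chest [272.2 219.3] 0.65 [0.6379 0.0897 0.138 ]
scene latch_plate [292.4 200.2] 0.62 [0.5707 0.104  0.1551]
scene button_seat [293.5 197.3] 0.6 [0.5612 0.1012 0.1542]
scene t_bar [281.8 194.3] 0.53 [0.5736 0.0736 0.1581]
scene lid_hinge [272.3 210.1] 0.75 [0.6181 0.0761 0.1426]
scene lid_front [277.  213.7] 0.75 [0.6194 0.0913 0.1419]
scene lid_front [283.2 191.2] 0.4 [0.5631 0.0708 0.1573]
scene liner_a [129.2 132.5] 0.96 [ 0.6379 -0.4035  0.1266]
scene liner_a [179.3 106.3] 0.78 [ 0.4742 -0.3595  0.1243]
scene spanner [400.5 252.7] 0.89 [0.4501 0.3848 0.0047]
scene rod_cap [387.2 303.9] 0.7 [0.6063 0.4206 0.0176]
side chest [268.2 195.7] 0.71 [ 0.6048 -0.0169  0.1372]
side latch_plate [246.2 165.8] 0.93 [0.5567 0.0909 0.1579]
side button_seat [244.5 166.2] 0.93 [0.552  0.0946 0.1535]
side t_bar [247.  168.9] 0.62 [0.5579 0.0829 0.1527]
side lid_hinge [264.8 177.2] 0.6 [0.6034 0.0375 0.1566]
side lid_front [264.8 178.8] 0.91 [0.6021 0.0291 0.1586]
side liner_a [298.2 349.3] 0.85 [ 0.6161 -0.4077  0.0201]
side liner_a [218.4 338.2] 0.57 [ 0.4324 -0.3594  0.0329]
side spanner [267.3 177.7] 0.56 [0.6102 0.0349 0.1561]
side spanner [198.8 146.9] 0.47 [0.4113 0.3851 0.0026]
side rod_cap [246.2 136.3] 0.53 [0.5895 0.3901 0.0274]
side rod_cap [245.3 166.2] 0.16 [0.5541 0.0917 0.1559]
{'clock': 1.0, 'joint_pos': array([ 80.3345,  20.5444,   0.6821,   0.    , -70.1351, -16.503 ]), 'qvel': array([-0.0227,  0.0566,  0.0859, -0.0471,  0.0046, -0.0534]), 'tau': array([ -0.0001, -58.2392,  29.3305,   7.0027,   0.0125,  -0.    ]), 'tool_pos': array([0.2977, 0.6058, 0.2266]), 'orientation': array([-74.021 ,  89.9974,  79.8104]), 'force': array([-0.1615, -0.1447,  0.1268]), 'moment': array([ 0.0142, -0.0238,  0.0134]), 'opening': 0.08719576824326851}
```

View pics/both.png

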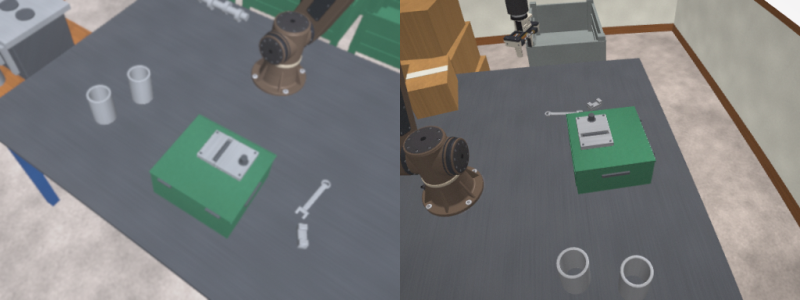

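The scene view shows the green chest, with the plate slot near scene px (283,195) and the dark button near (312,205). In the side view the button is near (246,152) and the slot near (248,169). Next I fit the rectangles from depth.

```bash
cat > fit.py <<'E'
from h import *
np.set_printoptions(precision=4,suppress=True)
def cloud(n,c,d):
    p,Rm,t=c; v,u=np.nonzero(d>0)
    q=np.stack([(u-p["cx"])/p["fx"],(v-p["cy"])/p["fy"]],1); s=q.copy()
    for _ in range(20): s=q/(1+p["k1"]*(s**2).sum(1,keepdims=True))
    P=np.c_[s,np.ones(len(s))]*d[v,u][:,None]
    return (P-t)@Rm, u, v
E
python3 - <<'E'
from fit import *
for n in ["scene","side"]:
    c=cam(n); d=np.load(f"pics/{n}0.png.npy"); a=cv2.imread(f"pics/{n}0.png").astype(int)
    P,u,v=cloud(n,c,d); col=a[v,u]; b,g,r=col.T
    near=(abs(P[:,0]-.6)<.3)&(abs(P[:,1]-.08)<.3)
    green=near&(g>r+25)&(g>b+15)&(P[:,2]>.125)
    print(n,"lid z",np.median(P[green,2]),green.sum())
    for nm,m in [("lid",near&(P[:,2]>.128)&(P[:,2]<.2)),("plate",near&~green&(abs(P[:,2]-.156)<.008)&(r>120))]:
        Q=P[m]; rc=cv2.minAreaRect(Q[:,:2].astype(np.float32)); print(nm,rc,np.median(Q[:,2]),m.sum())
    m=near&(r<90)&(abs(g-r)<20)&(P[:,2]>.145)
    Q=P[m]; print("dark hi",[ (np.round(p,3).tolist(),int(x),int(y)) for p,x,y in zip(Q,u[m],v[m]) if p[2]>.163])
    mm=m&(P[:,2]<.16); print("dark lo",P[mm].mean(0),mm.sum())
a=cv2.imread("pics/scene0.png")[140:260,210:370]; b=cv2.imread("pics/side0.png")[120:240,170:330]
cv2.imwrite("pics/crop1.png",cv2.resize(np.hstack([a,b]),(800,300),interpolation=cv2.INTER_CUBIC))
E
```

```text
scene lid z 0.13766925594959745 8901
lid ((0.6117775440216064, 0.07340233772993088), (0.2987244427204132, 0.30996957421302795), 2.0095174312591553) 0.1383732240175954 12068
plate ((0.5608116388320923, 0.09340664744377136), (0.12396840751171112, 0.16397835314273834), 1.6756662130355835) 0.15552963616912308 2310
dark hi [([0.567, 0.143, 0.17], 307, 204), ([0.569, 0.147, 0.174], 308, 204), ([0.569, 0.144, 0.168], 307, 205), ([0.57, 0.148, 0.172], 308, 205), ([0.569, 0.15, 0.174], 309, 205), ([0.569, 0.145, 0.164], 307, 206), ([0.569, 0.148, 0.166], 308, 206), ([0.57, 0.151, 0.17], 309, 206), ([0.569, 0.153, 0.172], 310, 206), ([0.569, 0.148, 0.163], 308, 207), ([0.57, 0.151, 0.167], 309, 207), ([0.568, 0.153, 0.166], 310, 207), ([0.573, 0.15, 0.165], 308, 208)]
dark lo [0.5684 0.1454 0.1592] 1
side lid z 0.13770452544480957 5569
lid ((0.6145001649856567, 0.0735437422990799), (0.29467901587486267, 0.3139548599720001), 1.9563406705856323) 0.1383118023637253 7359
plate ((0.5616014003753662, 0.09422370791435242), (0.12000162899494171, 0.16397535800933838), 2.0820424556732178) 0.155708795561
[... 743 characters left out ...]
, 150), ([0.548, 0.148, 0.167], 241, 151), ([0.551, 0.145, 0.17], 242, 151), ([0.554, 0.144, 0.17], 243, 151), ([0.557, 0.142, 0.172], 244, 151), ([0.559, 0.14, 0.172], 245, 151), ([0.562, 0.14, 0.172], 246, 151), ([0.565, 0.141, 0.171], 247, 151), ([0.569, 0.144, 0.168], 248, 151), ([0.551, 0.144, 0.166], 242, 152), ([0.554, 0.143, 0.167], 243, 152), ([0.556, 0.138, 0.171], 244, 152), ([0.559, 0.141, 0.168], 245, 152), ([0.563, 0.144, 0.165], 246, 152), ([0.565, 0.141, 0.167], 247, 152), ([0.553, 0.141, 0.165], 243, 153), ([0.556, 0.142, 0.163], 244, 153), ([0.559, 0.14, 0.165], 245, 153), ([0.562, 0.14, 0.164], 246, 153), ([0.559, 0.137, 0.164], 245, 154)]
dark lo [0.5598 0.0828 0.156 ] 39
```

View pics/crop1.png

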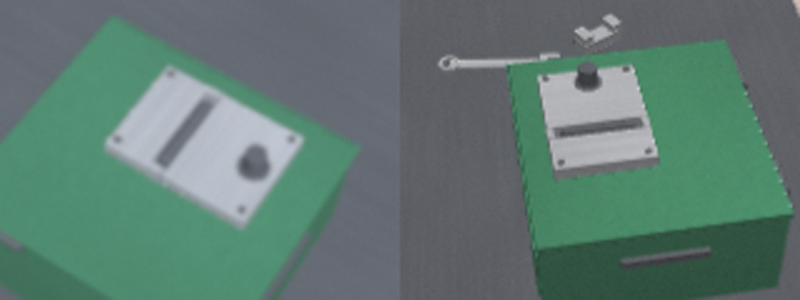

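The fits agree on a chest yaw of about 1.9°. The plate centre is at (0.561,0.094), which puts the handle axis near (0.562,0.071) and the button near (0.559,0.151), with its top at about 0.18. Those are all within reach and match the stated sizes. Next I work out the tool axes.

```bash
cat > go.py <<'E'
from h import *
import sys
def plan(T,jawdeg=None):
    o=get_obs(); M=R.from_euler("xyz",o["orientation"],degrees=True).as_matrix()
    p=np.array(o["tool_pos"]); print("t",o["clock"],"tcp",p.round(4),"F",np.round(o["force"],2),"M",np.round(o["moment"],3),"open",round(o["opening"],4),"q",np.round(o["joint_pos"],1))
    print("ty",M[:,1].round(3),"tz",M[:,2].round(3),"x",M[:,0].round(3),"jaw deg",np.degrees(np.arctan2(M[1,1],M[0,1])).round(2))
    if T is not None: print("shift tool mm",(M.T@(np.array(T)-p)*1000).round(1))
if __name__=="__main__":
    plan([float(s) for s in sys.argv[1:4]] if len(sys.argv)>3 else None)
E
python3 go.py .5593 .1513 .200; python3 -c "
import plant; print(getattr(plant,'tcp_to_grasp',None))"
```

```text
t 1.0 tcp [0.2977 0.6058 0.2266] F [-0.16 -0.14  0.13] M [ 0.014 -0.024  0.013] open 0.0872 q [ 80.3  20.5   0.7   0.  -70.1 -16.5]
ty [-0.441 -0.898 -0.   ] tz [-0.898  0.441  0.   ] x [ 0.  0. -1.] jaw deg -116.17
shift tool mm [  26.6  292.5 -435.2]
0.0188
```

```bash
python3 -m pendant '[{"claw":0,"linear":[0,19.5,-29],"twist":0},{"claw":0,"linear":[0,19.5,-29],"twist":0},{"claw":0,"linear":[0,19.5,-29],"twist":0},{"claw":0,"linear":[0,19.5,-29],"twist":0},{"claw":0,"linear":[0,19.5,-29],"twist":0},{"claw":0,"linear":[0,19.5,-29],"twist":0},{"claw":0,"linear":[0,19.5,-29],"twist":0},{"claw":0,"linear":[0,19.5,-29],"twist":0},{"claw":0,"linear":[0,19.5,-29],"twist":0},{"claw":0,"linear":[0,19.5,-29],"twist":0}]'
python3 -m pendant '[{"claw":0,"linear":[0,19.5,-29],"twist":0},{"claw":0,"linear":[0,19.5,-29],"twist":0},{"claw":0,"linear":[0,19.5,-29],"twist":0},{"claw":0,"linear":[0,0,0],"twist":0.12},{"claw":0,"linear":[0,0,0],"twist":0.12},{"claw":0,"linear":[0,0,0],"twist":0.12},{"claw":0,"linear":[0,0,0],"twist":0.12},{"claw":0,"linear":[0,0,0],"twist":0.12},{"claw":0,"linear":[0,0,0],"twist":0.12},{"claw":0,"linear":[0,0,0],"twist":0.12}]'
python3 -m pendant '[{"claw":0,"linear":[0,0,0],"twist":0.12},{"claw":0,"linear":[0,0,0],"twist":0.12},{"claw":0,"linear":[0,0,0],"twist":0.12},{"claw":0,"linear":[0,0,0],"twist":0.12},{"claw":0,"linear":[0,0,0],"twist":0.12},{"claw":0,"linear":[0,0,0],"twist":0.12},{"claw":0,"linear":[0,0,0],"twist":0.12},{"claw":0,"linear":[0,0,0],"twist":0.12},{"claw":0,"linear":[0,0,0],"twist":0.12},{"claw":0,"linear":[0,0,0],"twist":0.12}]'
python3 go.py .5593 .1513 .200
python3 - <<'E'
from fit import *
c,a,d=shot("wrist","w1.png")
for t in ["button_seat","t_bar","latch_plate"]:
    for r in boxes_of("wrist",t)[:2]:
        u=np.array(r["xy"]); z=d[int(u[1]),int(u[0])]; print(t,u,r["confidence"],at("wrist",u,z,c), atz("wrist",u,.156,c))
print("proj button",proj("wrist",[.5593,.1513,.18],c),"handle",proj("wrist",[.5619,.0713,.15],c))
E
```

```text
clock: 1.83
tool_pos: [0.4726, 0.3013, 0.2269]
orientation: [-107.4, 90.0, 46.5]
force: [1.0, 0.4, 0.5]
opening: 0.0263
clock: 2.67
tool_pos: [0.5243, 0.2119, 0.2267]
orientation: [-65.9, 90.0, 39.5]
force: [0.4, -0.3, -0.6]
opening: 0.0002
clock: 3.5
tool_pos: [0.5243, 0.212, 0.2267]
orientation: [-1.7, 90.0, 34.9]
force: [-1.0, -0.0, 0.5]
opening: 0.0002
t 3.5 tcp [0.5243 0.212  0.2267] F [-1.03 -0.03  0.51] M [ 0.017 -0.12  -0.009] open 0.0002 q [ 41.8  10.3 -13.4   0.  -66.3 -95.2]
ty [-0.596  0.803 -0.   ] tz [0.803 0.596 0.   ] x [ 0.  0. -1.] jaw deg 126.6
shift tool mm [ 26.7 -69.6  -8.1]
button_seat [113.9 148.7] 0.68 [0.5505 0.0941 0.157 ] [0.5509 0.0938 0.156 ]
button_seat [109.6 147.3] 0.64 [0.5515 0.0907 0.1573] [0.5521 0.0903 0.156 ]
t_bar [ 89.9 136.9] 0.55 [0.5538 0.0734 0.157 ] [0.5542 0.073  0.156 ]
latch_plate [116.1 147.5] 0.64 [0.5484 0.0953 0.1575] [0.549  0.0948 0.156 ]
proj button [159.2716 205.6403] handle [ 87.8148 142.4486]
```

View pics/w1.png

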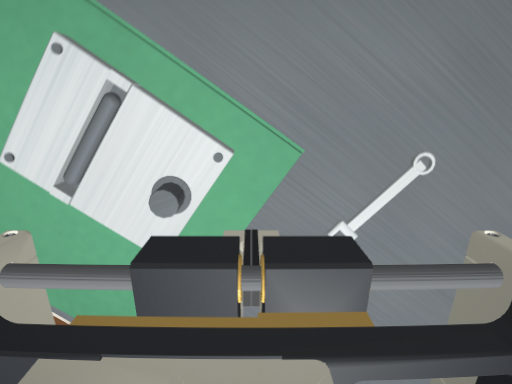

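The wrist view shows the bar centre near (92,138) and the button cap near (164,203), with its hole near (171,192). Both sit about 4–5 px off my projection, so I correct for that.

```bash
python3 - <<'E'
from fit import *
c=cam("wrist"); d=np.load("pics/w1.png.npy")
print("h",atz("wrist",(92,138),.157,c),d[138,92], at("wrist",(92,138),d[138,92],c)); print("b top",[at("wrist",(u,204),d[204,u],c) for u in (158,163,168)]); print("hole",atz("wrist",(171,192),.156,c))
P,u,v=cloud("wrist",c,d); a=cv2.imread("pics/w1.png").astype(int)[v,u]
m=(abs(P[:,2]-.156)<.006)&(v<245)&(a.min(1)>100); print("plate",cv2.minAreaRect(P[m][:,:2].astype(np.float32)))
m=(P[:,2]>.165)&(v<232)&(P[:,2]<.19); Q=P[m]; print("btn",len(Q),Q.mean(0),Q.min(0),Q.max(0))
E
python3 go.py .558 .1495 .200
```

```text
h [0.555  0.0756 0.157 ] 0.22396857 [0.5546 0.0759 0.1579]
b top [array([0.558 , 0.1504, 0.1828]), array([0.5567, 0.1533, 0.1806]), array([0.554 , 0.1565, 0.1815])]
hole [0.555  0.1517 0.156 ]
plate ((0.5594145655632019, 0.09583409875631332), (0.12089453637599945, 0.1639031618833542), 2.446577548980713)
btn 874 [0.5545 0.1537 0.1792] [0.5446 0.1419 0.165 ] [0.5684 0.1657 0.1831]
t 3.7 tcp [0.5243 0.2119 0.2266] F [ 0.25 -0.59  0.53] M [ 0.099 -0.105 -0.05 ] open 0.0005 q [ 41.8  10.3 -13.4   0.  -66.3 -94.7]
ty [-0.604  0.797 -0.   ] tz [0.797 0.604 0.   ] x [ 0.  0. -1.] jaw deg 127.19
shift tool mm [ 26.6 -70.1 -10.9]
```

```bash
python3 -m pendant '[{"claw":0,"linear":[0,-22.5,-3.4],"twist":0},{"claw":0,"linear":[0,-22.5,-3.4],"twist":0},{"claw":0,"linear":[0,-22.5,-3.4],"twist":0},{"claw":0,"linear":[6,0,0],"twist":0.102},{"claw":0,"linear":[6,0,0],"twist":0.102},{"claw":0,"linear":[6,0,0],"twist":0.102},{"claw":0,"linear":[6,0,0],"twist":0.102},{"claw":0,"linear":[6,0,0],"twist":0.102},{"claw":0,"linear":[4,0,0],"twist":0.102},{"claw":0,"linear":[0,0,0],"twist":0}]'
python3 go.py .557 .152 .182
python3 - <<'E'
from h import *
c,a,d=shot("wrist","w2.png")
E
```

```text
clock: 4.53
tool_pos: [0.5562, 0.1517, 0.1916]
orientation: [-157.8, 89.9, -156.0]
force: [0.3, 0.0, -0.3]
opening: 0.0002
t 4.5333 tcp [0.5562 0.1517 0.1916] F [ 0.35  0.   -0.34] M [ 0.016 -0.139  0.022] open 0.0002 q [  34.7   12.9  -14.9   -0.   -62.4 -122.9]
ty [-0.032  1.    -0.001] tz [ 1.     0.032 -0.001] x [-0.001 -0.001 -1.   ] jaw deg 91.81
shift tool mm [9.6 0.3 0.8]
```

View pics/w2.png

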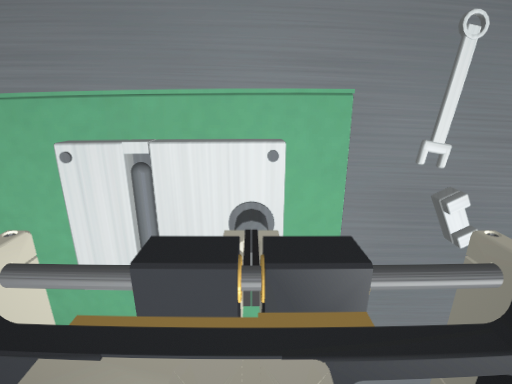

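The fingers are centred on the button hole (column ~252), and the bar lies in its slot near (146,205). I descend in small steps and watch the force.

```bash
python3 -c "
from h import *
print(atz('wrist',(251,222),.156), atz('wrist',(146,205),.15))"
python3 -m pendant '[{"claw":0,"linear":[2,0,0],"twist":0},{"claw":0,"linear":[2,0,0],"twist":0},{"claw":0,"linear":[1,0,0],"twist":0},{"claw":0,"linear":[1,0,0],"twist":0},{"claw":0,"linear":[0.5,0,0],"twist":0},{"claw":0,"linear":[0.5,0,0],"twist":0},{"claw":0,"linear":[0,0,0],"twist":0},{"claw":0,"linear":[0,0,0],"twist":0},{"claw":0,"linear":[0,0,0],"twist":0},{"claw":0,"linear":[0,0,0],"twist":0}]'
```

```text
[0.55678897 0.15306971 0.156     ] [0.54837823 0.07300431 0.15      ]
clock: 5.42
tool_pos: [0.5567, 0.1519, 0.1856]
orientation: [27.9, 90.0, 29.8]
force: [0.6, 0.2, 0.4]
opening: 0.0004
```

```bash
for i in 1; do python3 -m pendant '[{"claw":0,"linear":[0.5,0,0],"twist":0},{"claw":0,"linear":[0.5,0,0],"twist":0},{"claw":0,"linear":[0.5,0,0],"twist":0},{"claw":0,"linear":[0.5,0,0],"twist":0},{"claw":0,"linear":[0.5,0,0],"twist":0},{"claw":0,"linear":[0.5,0,0],"twist":0},{"claw":0,"linear":[0,0,0],"twist":0},{"claw":0,"linear":[0,0,0],"twist":0},{"claw":0,"linear":[0,0,0],"twist":0},{"claw":0,"linear":[0,0,0],"twist":0}]'; done
```

```text
clock: 6.25
tool_pos: [0.5567, 0.1519, 0.1826]
orientation: [-34.2, 90.0, -32.3]
force: [0.0, 0.1, -0.3]
opening: 0.0
```

```bash
python3 -m pendant '[{"claw":0,"linear":[0.5,0,0],"twist":0},{"claw":0,"linear":[0.5,0,0],"twist":0},{"claw":0,"linear":[0.5,0,0],"twist":0},{"claw":0,"linear":[0.5,0,0],"twist":0},{"claw":0,"linear":[0,0,0],"twist":0},{"claw":0,"linear":[0,0,0],"twist":0},{"claw":0,"linear":[0,0,0],"twist":0},{"claw":0,"linear":[0,0,0],"twist":0},{"claw":0,"linear":[0,0,0],"twist":0},{"claw":0,"linear":[0,0,0],"twist":0}]'
```

```text
clock: 7.08
tool_pos: [0.5567, 0.1519, 0.1805]
orientation: [-139.7, 90.0, -137.8]
force: [-0.2, -0.8, -0.7]
opening: 0.0003
```

```bash
python3 -m pendant '[{"claw":0,"linear":[0.5,0,0],"twist":0},{"claw":0,"linear":[0.5,0,0],"twist":0},{"claw":0,"linear":[0.5,0,0],"twist":0},{"claw":0,"linear":[0.5,0,0],"twist":0},{"claw":0,"linear":[0,0,0],"twist":0},{"claw":0,"linear":[0,0,0],"twist":0},{"claw":0,"linear":[0,0,0],"twist":0},{"claw":0,"linear":[0,0,0],"twist":0},{"claw":0,"linear":[0,0,0],"twist":0},{"claw":0,"linear":[0,0,0],"twist":0}]'
```

```text
clock: 7.92
tool_pos: [0.5568, 0.1519, 0.1786]
orientation: [7.7, 90.0, 9.6]
force: [-2.0, 0.5, 4.9]
opening: 0.0006
```

```bash
python3 -m pendant '[{"claw":0,"linear":[0.5,0,0],"twist":0},{"claw":0,"linear":[0.5,0,0],"twist":0},{"claw":0,"linear":[0.5,0,0],"twist":0},{"claw":0,"linear":[0,0,0],"twist":0},{"claw":0,"linear":[0,0,0],"twist":0},{"claw":0,"linear":[0,0,0],"twist":0},{"claw":0,"linear":[0,0,0],"twist":0},{"claw":0,"linear":[0,0,0],"twist":0},{"claw":0,"linear":[0,0,0],"twist":0},{"claw":0,"linear":[0,0,0],"twist":0}]'
```

```text
clock: 8.75
tool_pos: [0.5568, 0.1519, 0.1771]
orientation: [19.6, 90.0, 21.5]
force: [-1.8, -0.1, 5.3]
opening: 0.0003
```

```bash
python3 -m pendant '[{"claw":0,"linear":[0.5,0,0],"twist":0},{"claw":0,"linear":[0.5,0,0],"twist":0},{"claw":0,"linear":[0,0,0],"twist":0},{"claw":0,"linear":[0,0,0],"twist":0},{"claw":0,"linear":[0,0,0],"twist":0},{"claw":0,"linear":[0,0,0],"twist":0},{"claw":0,"linear":[0,0,0],"twist":0},{"claw":0,"linear":[0,0,0],"twist":0},{"claw":0,"linear":[0,0,0],"twist":0},{"claw":0,"linear":[0,0,0],"twist":0}]'
```

```text
clock: 9.58
tool_pos: [0.5568, 0.1519, 0.1761]
orientation: [3.1, 90.0, 5.0]
force: [-1.8, -1.1, 6.8]
opening: 0.0004
```

```bash
python3 -m pendant '[{"claw":0,"linear":[0.5,0,0],"twist":0},{"claw":0,"linear":[0.3,0,0],"twist":0},{"claw":0,"linear":[0,0,0],"twist":0},{"claw":0,"linear":[0,0,0],"twist":0},{"claw":0,"linear":[0,0,0],"twist":0},{"claw":0,"linear":[0,0,0],"twist":0},{"claw":0,"linear":[0,0,0],"twist":0},{"claw":0,"linear":[0,0,0],"twist":0},{"claw":0,"linear":[0,0,0],"twist":0},{"claw":0,"linear":[0,0,0],"twist":0}]'; python3 - <<'E'
from h import *
print(get_obs()["force"])
c,a,d=shot("wrist","w3.png")
print([at("wrist",(u,205),d[205,u],c) for u in (138,146,154)])
E
```

```text
clock: 10.42
tool_pos: [0.5567, 0.1519, 0.1753]
orientation: [-0.7, 90.0, 1.2]
force: [-0.2, 0.5, 3.7]
opening: 0.0003
[-0.15848237  0.46248209  3.69675767]
[array([0.47588878, 0.15035697, 0.33417326]), array([0.54018255, 0.08184697, 0.15552706]), array([0.53946879, 0.08782138, 0.15702015])]
```

The force dropped from 6.8 to 3.7 N, so the latch should be free. I back off 15 mm and look.

```bash
python3 -m pendant '[{"claw":0,"linear":[-2,0,0],"twist":0},{"claw":0,"linear":[-6,0,0],"twist":0},{"claw":0,"linear":[-10,0,0],"twist":0},{"claw":0,"linear":[-12,0,0],"twist":0},{"claw":40,"linear":[-20,0,0],"twist":0},{"claw":40,"linear":[0,-20,0],"twist":0},{"claw":40,"linear":[0,-20,0],"twist":0},{"claw":40,"linear":[0,0,0],"twist":0},{"claw":40,"linear":[0,0,0],"twist":0},{"claw":40,"linear":[0,0,0],"twist":0}]'; python3 - <<'E'
from fit import *
c,a,d=shot("wrist","w4.png"); P,u,v=cloud("wrist",c,d)
m=(P[:,2]>.172)&(P[:,2]<.2)&(v<235); Q=P[m][:,:2].astype(np.float32)
s=P[m]; b=s[s[:,1]<.11]; print(len(b)); 
if len(b): print(cv2.minAreaRect(b[:,:2].astype(np.float32)),b[:,2].max(),b.mean(0))
from go import plan; plan([.559,.0733,.22])
E
```

```text
clock: 11.3
tool_pos: [0.558, 0.112, 0.2257]
orientation: [48.0, 90.0, 49.9]
force: [-0.2, 0.2, 0.2]
opening: 0.0348
1290
((0.5430647730827332, 0.07234656065702438), (0.05790068209171295, 0.014103195630013943), 1.7002707719802856) 0.18933940459746978 [0.5403 0.0731 0.1861]
t 11.35 tcp [0.558  0.1122 0.2255] F [ 0.13  0.43 -1.35] M [-0.026 -0.179 -0.003] open 0.0372 q [  31.1   10.7  -13.    -0.   -66.3 -119.2]
ty [-0.033  0.999  0.   ] tz [0.999 0.033 0.   ] x [ 0.  0. -1.] jaw deg 91.88
shift tool mm [  5.5 -38.9  -0.3]
```

View pics/w4.png

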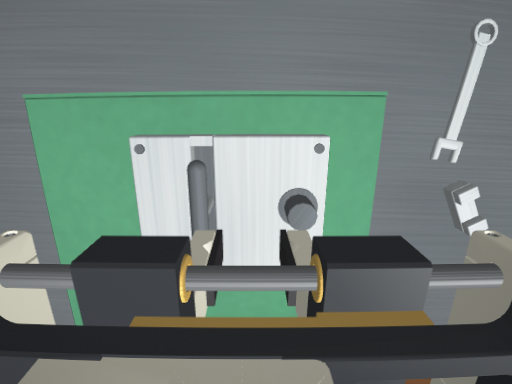

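The handle has popped out. Its front end is near (197,170), the bar top is at z≈0.187, and its centre is at (0.559,0.073). I move over it, descend with the jaws straddling the bar, and close.

```bash
python3 -m pendant '[{"claw":40,"linear":[0,-20,0.3],"twist":0},{"claw":40,"linear":[0,-19.2,0.3],"twist":0},{"claw":40,"linear":[8,0,0],"twist":0},{"claw":40,"linear":[8,0,0],"twist":0},{"claw":40,"linear":[8,0,0],"twist":0},{"claw":40,"linear":[0,0,0],"twist":0},{"claw":40,"linear":[0,0,0],"twist":0},{"claw":40,"linear":[0,0,0],"twist":0},{"claw":40,"linear":[0,0,0],"twist":0},{"claw":40,"linear":[0,0,0],"twist":0}]'; python3 go.py .559 .073 .168
```

```text
clock: 12.18
tool_pos: [0.5601, 0.0731, 0.2016]
orientation: [17.5, 90.0, 19.4]
force: [-0.2, -0.0, -0.8]
opening: 0.0401
t 12.1833 tcp [0.5601 0.0731 0.2016] F [-0.17 -0.01 -0.83] M [ 0.057 -0.205 -0.002] open 0.0401 q [  27.3   11.2  -15.6    0.   -63.1 -115.4]
ty [-0.033  0.999  0.   ] tz [0.999 0.033 0.001] x [ 0.001  0.    -1.   ] jaw deg 91.9
shift tool mm [33.6 -0.  -1.1]
```

```bash
python3 -m pendant '[{"claw":40,"linear":[8,0,-1],"twist":0},{"claw":40,"linear":[8,0,0],"twist":0},{"claw":40,"linear":[8,0,0],"twist":0},{"claw":40,"linear":[6,0,0],"twist":0},{"claw":40,"linear":[3,0,0],"twist":0},{"claw":40,"linear":[0,0,0],"twist":0},{"claw":10,"linear":[0,0,0],"twist":0},{"claw":10,"linear":[0,0,0],"twist":0},{"claw":10,"linear":[0,0,0],"twist":0},{"claw":10,"linear":[0,0,0],"twist":0}]'; python3 -m pendant '[{"claw":10,"linear":[0,0,0],"twist":0},{"claw":10,"linear":[0,0,0],"twist":0},{"claw":10,"linear":[0,0,0],"twist":0},{"claw":10,"linear":[0,0,0],"twist":0},{"claw":10,"linear":[0,0,0],"twist":-0.02},{"claw":10,"linear":[0,0,0],"twist":-0.04},{"claw":10,"linear":[0,0,0],"twist":-0.04},{"claw":10,"linear":[0,0,0],"twist":-0.04},{"claw":10,"linear":[0,0,0],"twist":-0.04},{"claw":10,"linear":[0,0,0],"twist":-0.04}]'; python3 go.py .559 .073 .168
```

```text
clock: 13.02
tool_pos: [0.5591, 0.0728, 0.1686]
orientation: [24.4, 90.0, 26.3]
force: [-0.3, -0.5, 0.6]
opening: 0.0188
clock: 13.85
tool_pos: [0.559, 0.0723, 0.1685]
orientation: [-85.2, 90.0, -70.5]
force: [0.7, -4.2, 1.8]
opening: 0.014
t 13.85 tcp [0.559  0.0723 0.1685] F [ 0.68 -4.18  1.83] M [-1.685 -0.456 -0.21 ] open 0.014 q [  27.3   12.7  -18.3    0.   -58.9 -102.7]
ty [-0.253  0.968 -0.001] tz [0.968 0.253 0.   ] x [ 0. -0. -1.] jaw deg 104.63
shift tool mm [0.5 0.7 0.2]
```

The bar is gripped (opening 14 mm) and turning against about 0.21 N m. I carry on.

```bash
python3 -m pendant '[{"claw":10,"linear":[0,0,0],"twist":-0.07},{"claw":10,"linear":[0,0,0],"twist":-0.07},{"claw":10,"linear":[0,0,0],"twist":-0.07},{"claw":10,"linear":[0,0,0],"twist":-0.07},{"claw":10,"linear":[0,0,0],"twist":-0.07},{"claw":10,"linear":[0,0,0],"twist":-0.07},{"claw":10,"linear":[0,0,0],"twist":-0.07},{"claw":10,"linear":[0,0,0],"twist":-0.07},{"claw":10,"linear":[0,0,0],"twist":0},{"claw":10,"linear":[0,0,0],"twist":0}]'; python3 go.py .559 .073 .168;  python3 -m pendant '[{"claw":10,"linear":[0,0,0],"twist":-0.07},{"claw":10,"linear":[0,0,0],"twist":-0.07},{"claw":10,"linear":[0,0,0],"twist":-0.07},{"claw":10,"linear":[0,0,0],"twist":-0.07},{"claw":10,"linear":[0,0,0],"twist":-0.07},{"claw":10,"linear":[0,0,0],"twist":-0.07},{"claw":10,"linear":[0,0,0],"twist":-0.07},{"claw":10,"linear":[0,0,0],"twist":-0.07},{"claw":10,"linear":[0,0,0],"twist":0},{"claw":10,"linear":[0,0,0],"twist":0}]'; python3 go.py .559 .073 .168
```

```text
clock: 14.68
tool_pos: [0.5591, 0.072, 0.1686]
orientation: [-117.1, 89.9, -70.4]
force: [1.7, -5.9, 2.0]
opening: 0.0136
t 14.6833 tcp [0.5591 0.072  0.1686] F [ 1.73 -5.88  1.99] M [-2.197 -0.576 -0.061] open 0.0136 q [ 27.3  12.7 -18.3   0.1 -59.  -70.7]
ty [-0.727  0.686 -0.001] tz [ 0.686  0.727 -0.   ] x [ 0.    -0.001 -1.   ] jaw deg 136.65
shift tool mm [0.6 0.8 0.7]
clock: 15.52
tool_pos: [0.5594, 0.0718, 0.1686]
orientation: [-135.4, 89.9, -56.7]
force: [2.4, -7.2, 1.6]
opening: 0.0136
t 15.5167 tcp [0.5594 0.0718 0.1686] F [ 2.36 -7.21  1.6 ] M [-2.55  -1.059 -0.033] open 0.0136 q [ 27.3  12.8 -18.3   0.1 -58.9 -38.6]
ty [-0.981  0.195 -0.001] tz [ 0.195  0.981 -0.001] x [ 0.001 -0.001 -1.   ] jaw deg 168.73
shift tool mm [0.6 0.6 1.1]
```

```bash
python3 -m pendant '[{"claw":10,"linear":[0,0,-0.5],"twist":-0.03},{"claw":10,"linear":[0,0,-0.5],"twist":-0.03},{"claw":10,"linear":[0,0,0],"twist":-0.03},{"claw":10,"linear":[0,0,0],"twist":-0.02},{"claw":10,"linear":[0,0,0],"twist":-0.02},{"claw":10,"linear":[0,0,0],"twist":-0.02},{"claw":10,"linear":[0,0,0],"twist":0},{"claw":10,"linear":[0,0,0],"twist":0},{"claw":10,"linear":[0,0,0],"twist":0},{"claw":10,"linear":[0,0,0],"twist":0}]'; python3 go.py .559 .073 .168
```

```text
clock: 16.35
tool_pos: [0.5594, 0.0715, 0.1686]
orientation: [-90.1, 89.9, -2.8]
force: [3.3, -4.2, 1.0]
opening: 0.0139
t 16.35 tcp [0.5594 0.0715 0.1686] F [ 3.26 -4.17  0.96] M [-1.617 -1.118 -0.513] open 0.0139 q [ 27.2  12.7 -18.3   0.  -58.9 -30. ]
ty [-0.999  0.048 -0.001] tz [ 0.048  0.999 -0.   ] x [ 0.001 -0.    -1.   ] jaw deg 177.26
shift tool mm [0.6 0.5 1.5]
```

The handle is at its stop (85° turned, torque up to 0.5 N m). The bar now lies along y. Next I regrip 27 mm off the stem so the bar can roll in the pads while lifting.

```bash
python3 -m pendant '[{"claw":34,"linear":[0,0,0],"twist":0},{"claw":34,"linear":[0,0,0],"twist":0},{"claw":34,"linear":[0,0,0],"twist":0},{"claw":34,"linear":[0,0,0],"twist":0},{"claw":34,"linear":[-1.5,0,-7],"twist":0.01},{"claw":34,"linear":[-1.5,0,-10],"twist":0.01},{"claw":34,"linear":[0,0,-10],"twist":0.01},{"claw":34,"linear":[0,0,0],"twist":0},{"claw":10,"linear":[0,0,0],"twist":0},{"claw":10,"linear":[0,0,0],"twist":0}]'; python3 -m pendant '[{"claw":10,"linear":[0,0,0],"twist":0},{"claw":10,"linear":[0,0,0],"twist":0},{"claw":10,"linear":[0,0,0],"twist":0},{"claw":10,"linear":[0,0,0],"twist":0},{"claw":10,"linear":[0,0,0],"twist":0},{"claw":10,"linear":[0,0,0],"twist":0},{"claw":10,"linear":[0,0,0],"twist":0},{"claw":10,"linear":[0,0,0],"twist":0},{"claw":10,"linear":[0,0,0],"twist":0},{"claw":10,"linear":[0,0,0],"twist":0}]'; python3 - <<'E'
from go import *
plan([.559,.045,.172]); c,a,d=shot("wrist","w5.png")
E
```

```text
clock: 17.18
tool_pos: [0.5571, 0.0443, 0.1713]
orientation: [-38.3, 90.0, 47.2]
force: [-0.3, 0.7, -0.1]
opening: 0.0256
clock: 18.02
tool_pos: [0.5573, 0.0449, 0.1713]
orientation: [-64.1, 90.0, 21.5]
force: [3.4, -0.2, -1.1]
opening: 0.0138
t 18.0167 tcp [0.5573 0.0449 0.1713] F [ 3.41 -0.23 -1.14] M [-0.212 -1.237 -0.09 ] open 0.0138 q [ 24.7  12.2 -18.6   0.  -59.2 -29.1]
ty [-0.997  0.078 -0.   ] tz [0.078 0.997 0.   ] x [ 0.  0. -1.] jaw deg 175.54
shift tool mm [-0.7 -1.7  0.2]
```

View pics/w5.png

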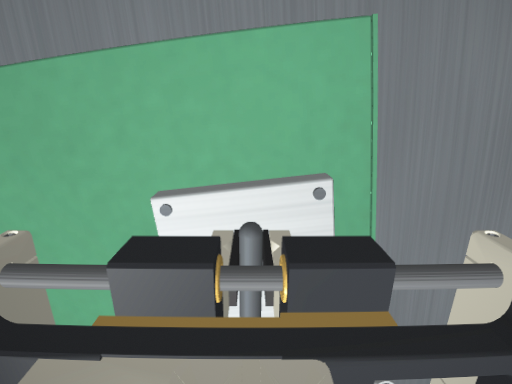

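The bar's free end shows between the pads at about (251,240) and the grip is good (13.8 mm). I lift along the hinge arc.

```bash
python3 -m pendant '[{"claw":10,"linear":[0,-1,0.1],"twist":0},{"claw":10,"linear":[-3.3,-1,0.1],"twist":0},{"claw":10,"linear":[-3.3,-1,0.1],"twist":0},{"claw":10,"linear":[-3.3,-1,0.1],"twist":0},{"claw":10,"linear":[-3.3,-1,0.1],"twist":0},{"claw":10,"linear":[-3.2,-1.2,0.1],"twist":0},{"claw":10,"linear":[-3.2,-1.2,0.1],"twist":0},{"claw":10,"linear":[-3.2,-1.2,0.1],"twist":0},{"claw":10,"linear":[-3.2,-1.2,0.1],"twist":0},{"claw":10,"linear":[0,0,0],"twist":0}]'; python3 go.py .5671 .0451 .1973
```

```text
clock: 18.9
tool_pos: [0.5662, 0.0449, 0.1977]
orientation: [100.3, 89.9, -174.2]
force: [-5.2, 3.2, -9.4]
opening: 0.0136
t 18.9 tcp [0.5662 0.0449 0.1977] F [-5.18  3.25 -9.35] M [1.03  1.984 0.016] open 0.0136 q [ 24.2  11.8 -15.4  -0.  -62.9 -28.7]
ty [-0.997  0.078  0.002] tz [ 0.078  0.997 -0.   ] x [-0.002 -0.    -1.   ] jaw deg 175.53
shift tool mm [ 0.4 -0.8  0.3]
```

```bash
python3 -m pendant '[{"claw":10,"linear":[-3.1,-1.4,0.1],"twist":0},{"claw":10,"linear":[-3.1,-1.4,0.1],"twist":0},{"claw":10,"linear":[-3.1,-1.4,0.1],"twist":0},{"claw":10,"linear":[-3.1,-1.4,0.1],"twist":0},{"claw":10,"linear":[-3,-1.6,0.1],"twist":0},{"claw":10,"linear":[-3,-1.6,0.1],"twist":0},{"claw":10,"linear":[-3,-1.6,0.1],"twist":0},{"claw":10,"linear":[-3,-1.6,0.1],"twist":0},{"claw":10,"linear":[0,0,0],"twist":0},{"claw":10,"linear":[0,0,0],"twist":0}]'; python3 go.py .5785 .0456 .2219; python3 -m pendant '[{"claw":10,"linear":[-2.7,-1.7,0.1],"twist":0},{"claw":10,"linear":[-2.7,-1.7,0.1],"twist":0},{"claw":10,"linear":[-2.7,-1.7,0.1],"twist":0},{"claw":10,"linear":[-2.7,-1.7,0.1],"twist":0},{"claw":10,"linear":[0,0,0],"twist":0},{"claw":10,"linear":[0,0,0],"twist":0},{"claw":10,"linear":[0,0,0],"twist":0},{"claw":10,"linear":[0,0,0],"twist":0},{"claw":10,"linear":[0,0,0],"twist":0},{"claw":10,"linear":[0,0,0],"twist":0}]'; python3 - <<'E'
from fit import *
from go import plan; plan([.5854,.046,.2326])
for n in ["scene","side"]:
    c,a,d=shot(n,n+"1.png"); P,u,v=cloud(n,c,d); b,g,r=cv2.imread(f"pics/{n}1.png").astype(int)[v,u].T
    m=(g>r+25)&(g>b+15)&(P[:,2]>.142)&(abs(P[:,0]-.6)<.25)&(abs(P[:,1]-.07)<.25); Q=P[m]
    xy=Q[:,0]*np.cos(.035)+Q[:,1]*np.sin(.035)
    k=np.polyfit(xy,Q[:,2],1); print(n,m.sum(),"theta",-np.arctan(k[0]),"front z",np.percentile(Q[:,2],99),Q[np.argmax(Q[:,2])])
a=cv2.imread("pics/scene1.png")[60:300,130:450]; b=cv2.imread("pics/side1.png")[40:280,110:430]
cv2.imwrite("pics/crop2.png",cv2.resize(np.hstack([a,b]),(800,300),interpolation=cv2.INTER_CUBIC))
E
```

```text
clock: 19.73
tool_pos: [0.578, 0.045, 0.222]
orientation: [84.3, 89.9, 169.8]
force: [-5.6, 5.5, -9.1]
opening: 0.0137
t 19.7333 tcp [0.578 0.045 0.222] F [-5.63  5.45 -9.1 ] M [ 1.704  2.569 -0.006] open 0.0137 q [ 23.7  11.9 -12.   -0.1 -66.3 -28.2]
ty [-0.997  0.078  0.002] tz [0.078 0.997 0.   ] x [-0.002  0.    -1.   ] jaw deg 175.53
shift tool mm [ 0.1 -0.5  0.7]
clock: 20.57
tool_pos: [0.5843, 0.045, 0.2327]
orientation: [81.4, 89.9, 166.9]
force: [-8.7, 6.0, -8.1]
opening: 0.0138
t 20.5667 tcp [0.5843 0.045  0.2327] F [-8.74  6.04 -8.08] M [ 2.13   3.01  -0.004] open 0.0138 q [ 23.5  12.1 -10.2  -0.1 -67.8 -27.9]
ty [-0.997  0.078  0.002] tz [0.078 0.997 0.   ] x [-0.002  0.001 -1.   ] jaw deg 175.54
shift tool mm [ 0.1 -1.   1.1]
scene 8219 theta 0.3276967494717973 front z 0.22790710513448836 [0.4269 0.1293 0.6386]
side 4228 theta 0.3207281695431579 front z 0.22900826538737765 [0.4887 0.03   0.3403]
```

View pics/crop2.png

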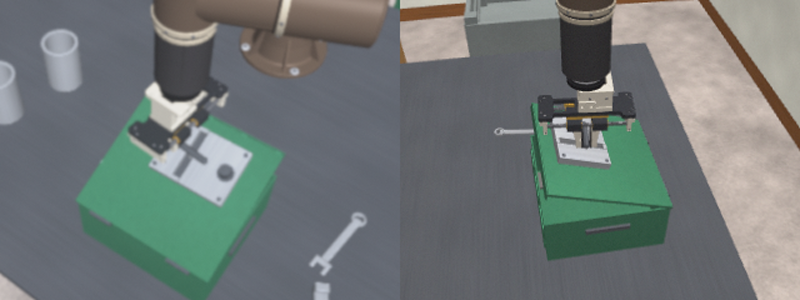

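The lid stands at about 0.325 rad, with the front edge up about 90 mm. I add a little, release, and withdraw straight up.

```bash
python3 -m pendant '[{"claw":10,"linear":[-1.7,-0.8,0.2],"twist":0},{"claw":10,"linear":[-1.7,-0.8,0.2],"twist":0},{"claw":10,"linear":[0,0,0],"twist":0},{"claw":10,"linear":[0,0,0],"twist":0},{"claw":25,"linear":[0,0,0],"twist":0},{"claw":25,"linear":[0,0,0],"twist":0},{"claw":25,"linear":[0,0,0],"twist":0},{"claw":25,"linear":[0,0,0],"twist":0},{"claw":25,"linear":[0,0,0],"twist":0},{"claw":25,"linear":[0,0,0],"twist":0}]'; python3 go.py; python3 -m pendant '[{"claw":25,"linear":[-4,0,0],"twist":0},{"claw":25,"linear":[-6,0,0],"twist":0},{"claw":25,"linear":[-8,0,0],"twist":0},{"claw":25,"linear":[-10,0,0],"twist":0},{"claw":25,"linear":[-15,0,0],"twist":0},{"claw":25,"linear":[-20,0,0],"twist":0},{"claw":25,"linear":[-20,0,0],"twist":0},{"claw":25,"linear":[-15,0,0],"twist":0},{"claw":25,"linear":[0,0,0],"twist":0},{"claw":25,"linear":[0,0,0],"twist":0}]'; python3 - <<'E'
from fit import *
from go import plan; plan(None)
for n in ["scene","side"]:
    c,a,d=shot(n,n+"2.png"); P,u,v=cloud(n,c,d); b,g,r=cv2.imread(f"pics/{n}2.png").astype(int)[v,u].T
    m=(g>r+25)&(g>b+15)&(P[:,2]>.142)&(P[:,2]<.26)&(abs(P[:,0]-.6)<.25)&(abs(P[:,1]-.07)<.25); Q=P[m]
    xy=Q[:,0]*np.cos(.035)+Q[:,1]*np.sin(.035)
    k=np.polyfit(xy,Q[:,2],1); print(n,m.sum(),"theta",-np.arctan(k[0]),"front z",np.percentile(Q[:,2],99))
a=cv2.imread("pics/scene2.png")[60:300,130:450]; b=cv2.imread("pics/side2.png")[40:280,110:430]
cv2.imwrite("pics/crop3.png",cv2.resize(np.hstack([a,b]),(800,300),interpolation=cv2.INTER_CUBIC))
shot("wrist","w6.png")
E
```

```text
clock: 21.5
tool_pos: [0.5881, 0.0448, 0.2368]
orientation: [-81.8, 89.9, 3.7]
force: [0.0, -0.2, -0.7]
opening: 0.025
t 21.5 tcp [0.5881 0.0448 0.2368] F [ 0.01 -0.16 -0.73] M [ 0.071 -0.064  0.004] open 0.025 q [ 23.4  12.1  -9.7   0.  -68.1 -27.8]
ty [-0.997  0.078 -0.002] tz [0.078 0.997 0.   ] x [ 0.002  0.    -1.   ] jaw deg 175.53
clock: 22.33
tool_pos: [0.5879, 0.0451, 0.3356]
orientation: [-64.9, 89.8, 20.6]
force: [0.5, -0.7, 0.1]
opening: 0.0253
t 22.3333 tcp [0.5879 0.0451 0.3356] F [ 0.52 -0.7   0.12] M [ 0.072 -0.071 -0.   ] open 0.0253 q [ 23.4   9.5  -0.2   0.  -80.1 -27.8]
ty [-0.997  0.078 -0.003] tz [0.078 0.997 0.001] x [ 0.003  0.001 -1.   ] jaw deg 175.53
scene 9010 theta 0.341630276052829 front z 0.23201192523749
side 4676 theta 0.3385667306093578 front z 0.2332185056838602
```

View pics/crop3.png

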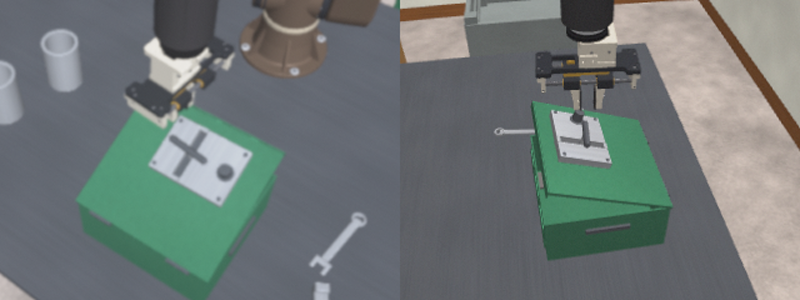

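View pics/w6.png

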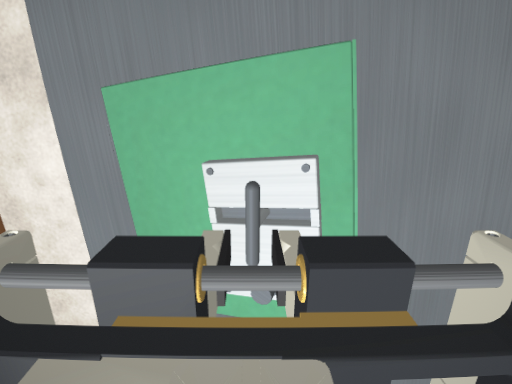

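The lid stands at about 0.34 rad, its front edge up about 94 mm. The bar is out and crosses the slot at roughly 83°, the gripper is clear, and the bystanders look unmoved. I hand in.

```bash
python3 -c "
from plant import *
print(get_obs()['clock'],get_obs()['force']); print(close_job())"
```

```text
22.4833 [ 0.42669721  0.3857148  -0.36661419]
the job is handed in; nothing more can be done
None
```

The chest is open and the job is handed in at 22.5 s of the 56 s allowed.

1. **Button:** I pressed it with closed fingers in small steps. The force rose to about 6.8 N, then dropped to 3.7 N, and the T-handle popped out, with its bar top at z≈0.187 m.
2. **Handle:** I gripped the bar and turned it counter-clockwise to its stop. The torque rose to about 0.5 N m there. I then regripped 27 mm off the stem, so the bar could roll in the fingers while lifting.
3. **Lid:** I raised it along the hinge arc, let go, and withdrew straight up.

**Last checks**
- **Lid angle:** it measured 0.342 rad from the scene camera and 0.339 rad from the side camera, so its front edge stands about 94 mm up.
- **Handle:** the wrist picture shows the bar out and lying almost square across its slot.
- **Robot clear:** the gripper hung about 10 cm above the handle, with the wrist force near zero.
- **Things around the chest:** both liners, the spanner and the rod cap looked undisturbed in the pictures. I did not measure their positions again.
- **Disagreements:** the first camera estimates of the handle and button were 2 to 5 mm apart between views. I settled this with closer looks before pressing and gripping. The wrist turned about 85° at the stop, against the 83° given, which I put down to play and measuring error.

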